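# Fit the filter cassette in the bench fume extractor

### The job

Fit the larger of the two filter cassettes into the bay on top of the fume extractor. Swing the lid well back if it stands in the way, hook the cassette's tongue under the steel lip on the robot's side of the bay, swing the other end down until it lies flat and fully home on the gasket, let go, and only then lower the lid shut over it; let neither cassette nor lid bang down. Leave the smaller cassette, the spray can, the wrench and the parts tin where they are.

Things in the scene. Friction and masses are not known exactly. Their poses are not given: they have to be found in the camera images.
- extractor: Low grey bench fume extractor, fixed to the bench. Origin on the bench under the centre of its open filter bay; x points from the lip side (robot's side) to the far side, y to the motor hood, z up. Outside x -115 to 115, y -75 to 215; bay rim at z 152; hood (y 105 to 215) 170 high, with a carry bar along x at y 178, x -70 to 70, top at z 207.
- bay (a point): Centre of the bay at gasket height, 52 below the rim, extractor (0, 0, 100); axes as the extractor's. From here: near wall at x -93, side walls at y -58 and +58 (flared to +-67 from z 30 to the rim). The gasket ledge on which the cassette lies runs all round at z 0: near side x -93 to -35, far side x 50 to 77, sides 12 wide; inside it a hole 30 deep.
- lip_edge (a point): Middle of the lower edge of the retaining lip, bay (-80.5, 0, 27), axes as the extractor's. The lip is a level steel plate on the near wall, 5 thick, underside at bay z 27, reaching 12.5 out from the wall, y -50 to 50. From its edge to the far wall is 157.5, less than the cassette with tongue (166): it goes in only tongue first, tilted.
- ramp_foot (a point): On the far wall of the bay, middle of the foot of its ramp, bay (77, 0, 14), axes as the extractor's. Below it the wall is upright; above it a smooth steel ramp leans outward 30 degrees from upright, to bay x 99 at the rim, and guides the heel down.
- lid (a joint): Lid hinge, rad: 0 shut, 1.57 upright, 2.4 at its stop, where it leans over the motor hood. It starts anywhere from half open (1.0) to wide open (2.3). A stiff friction hinge holds the lid wherever it is left (about 0.32 N m of friction, lid 0.3 kg); it neither springs nor falls.
- lid_hinge (a point): Middle of the lid's hinge line, at extractor (0, 79, 153). The frame turns with the lid: x along the hinge (the extractor's x), -y from hinge to free edge, +z out of the outer face. Lid plate: x -108 to 108, y -154 to 4, z 1 to 9; a finger tab (x -30 to 30, z 3 to 9) sticks out of the free edge to y -170.
- lid_edge (a point): Middle of the lid's free edge, at (0, -154, 5) in the lid_hinge frame; axes as lid_hinge.
- cassette: The larger filter cassette, loose, flat on the bench handle up: aluminium frame with white pleats, 150 (x) x 110 (y) x 24 thick, 0.2 to 0.4 kg. Origin at the centre of the frame's underside, z up, -x to the tongue: a plate 90 wide, 6 thick (z 16 to 22), sticking out 16 (x -91 to -75). The opposite side, the heel, is plain.
- cassette_handle (a point): Centre of the cassette's black bar handle, cassette (0, 0, 42), axes as the cassette's. The bar runs along x: 70 long, 14 wide, 12 high (cassette z 36 to 48), on a post at each end, 12 clear beneath it.
- cassette_tongue (a point): Middle of the upper edge of the tongue's tip, at cassette (-91, 0, 22). Axes as the cassette's.
- cassette_heel (a point): Middle of the lower edge of the heel, at cassette (75, 0, 0). Axes as the cassette's.
- small_cassette: Bystander: a smaller cassette of the same build, 110 x 76 x 24 with the same tongue and handle; it does not fit. Origin at the centre of its underside.
- spray_can: Bystander: upright aluminium spray can with white cap, 64 diameter, 158 high. Origin at the centre of its base.
- wrench: Bystander: steel wrench, 190 long, lying along its x. Origin at its underside.
- parts_tin: Bystander: open steel tin, 84 diameter, 55 high. Origin at the centre of its base.
Mind the look-alikes: they are no part of the job. What is shaped like the cassette but brown is not meant.

How it is judged:
On the way, in this order (a step that is already met when the one before it is completed fails the run):
1. the tongue is under the lip while the heel end is still raised (x of cassette_tongue in the frame of lip_edge below -0.003 m and z of cassette_tongue in the frame of lip_edge between -0.03 and 0 m and y of cassette_tongue in the frame of lip_edge between -0.012 and 0.012 m and angle between the z axis of cassette and the z axis of extractor, either way round above 0.1 rad), for 0.1 s.
2. the cassette lies flat and home on the gasket, tongue under the lip, let go, lid still open (x of cassette_tongue in the frame of lip_edge below -0.005 m and z of cassette_tongue in the frame of bay below 0.0255 m and z of cassette_heel in the frame of bay between -0.004 and 0.0035 m and contact force between cassette and the fingers below 0.2 N and value of joint lid above 0.5 rad), for 0.2 s.
3. the lid is shut (value of joint lid below 0.05 rad), for 0.2 s.
At the end, for the whole second after the job is handed in: The larger cassette lies at rest in the bay: tongue at least 5 mm under the lip, heel and tongue within 3.5 mm of their seated height, within 5 mm of the bay's middle sideways; the lid is shut to within 0.05 rad (x of cassette_tongue in the frame of lip_edge below -0.005 m and z of cassette_tongue in the frame of bay below 0.0255 m and z of cassette_heel in the frame of bay between -0.004 and 0.0035 m and y of cassette in the frame of bay between -0.005 and 0.005 m and value of joint lid below 0.05 rad and linear speed of cassette below 0.02 m/s and angular speed of cassette below 0.1 rad/s); the robot touches nothing.
It fails at once if the smaller cassette is disturbed (moved more than 25 mm) (distance of small_cassette from where it was at the start of the episode above 0.025 m).
It fails at once if the spray can is disturbed (moved more than 25 mm, or tipped) (distance of spray_can from where it was at the start of the episode above 0.025 m or angle between spray_can's own z axis and vertical above 0.35 rad).
It fails at once if the wrench or the parts tin is disturbed (moved more than 25 mm) (distance of any of wrench, parts_tin from where it was at the start of the episode above 0.025 m).
It fails at once if the cassette bangs against the extractor (over 80 N) (contact force between cassette and extractor above 80 N).
It fails at once if the lid is slammed (swings shut faster than 3 rad/s) (velocity of joint lid below -3 rad/s).
It also fails if it takes over 72 s, if anything falls off the work surface, if the arm or the gripper's body presses on something with over 40 N, if the wrist force passes 120 N, or if a joint passes its speed limit or range.

### The arm

A 6-joint arm with a two-finger parallel gripper is mounted at the origin on the work surface. World frame = base frame: x ahead of the robot, y to its left, z up, the work surface at z = 0. Lengths are in m, angles in rad, forces in N, time in s.
With the tool pointing down it reaches from about 0.375 to 0.825 m from the base axis. Payload 5.5 kg.
Tool frame: the origin (TCP) lies between the finger pads; the fingertips stand 11 mm ahead of it and the grasp point (between the pads) lies 8 mm behind it; z points along the fingers, x is the direction in which the jaws open and shut, and the axes are right-handed (so a half turn about z gives the same grasp; the last joint's range is limited). The gripper opens to 85 mm and grips with 20 to 120 N. Pads are 22 mm wide; open, the fingers measure 114 mm over their backs; the gripper's body (76 mm by 85 mm) begins 54 mm behind the grasp point. The pads swing forward as they close: fully open they stand 13 mm farther back than shut.
Start: joints at [-1.236, 0.314, -0.047, 1.21, 0, 1.571], TCP at [0.197, -0.567, 0.242] pointing down, gripper open.
Joint ranges: [-2.67, 2.67], [-0.69, 1.73], [-1.03, 1.25], [-2.08, 2.16], [-1.42, 1.45], [-3.14, 3.14]. Speed limits (rad/s): [2.39, 2.39, 3.01, 3.14, 3.14, 3.14].

### API

Orientations are given as a unit quaternion [w, x, y, z].
In Python, from station import manip, imaging gives the robot as it stands.
- The arm moves only by the tool move_arm, never from a script. Its argument "series" is a list that holds one entry, the list of rows, each a list of 7 numbers: the turn, a rotation vector about the world's x, y, z in rad, then the shift along the world's x, y, z in mm, then the finger opening in mm, from 0 to 85.4. In form: [[[ax, ay, az, tx, ty, tz, gripper], ...]]. A call has 1 to 8 rows; each row is the pose to reach, as a shift and turn from the pose measured when the call began; what a row does not reach only later rows make up. A row lasts 1/8 s, in which the tool goes at most 62.5 mm and 10.7 degrees, less where a joint would pass 70% of its speed; a pose out of reach is approached as far as the arm can. A call with a gripper value outside its range is refused whole. The fingers move at their own pace and stop on an object; "newtons" is the grip in N (left out, the last holds). Time passes only in rows, so rows that repeat a pose let the fingers close. It gives the time, the measured TCP pose, the force and the opening at its end, in the units of the state.
- manip.observe(): the state, without advancing time (a new reading comes with each control period).
- imaging.get_image(name): name is "side" or "top"; returns the picture (480x640x3 uint8, blue, green, red); there is no depth.
- imaging.camera_model(name): a dict with "vfov" (degrees; the focal length in pixels is half the picture's height over the tangent of half this angle, whatever the lens; pixels are square), "cx", "cy" (the principal point, pixels), "R" (3x3) and "t" (3): a world point X has camera coordinates R X + t. Camera axes: x right, y down, z forward; pixel columns grow to the right and rows downward; lengths in m; the calibration is good to about 2 mm. A picture is of the moment at which its call begins. camera_model takes no time and is no camera call.
- manip.hand_in(): hands the job in, once; it reports no verdict.
Trained networks look in the newest picture that a camera, given by its name, has taken for a name from the list of things; names that differ only in an ending like _2 or _b are one class to them, and where a whole thing is asked for, a point or a joint stands for the part that bears it (a point fixed in the world has none). Each returns a list of dicts, best first, with "score" (0 to 1); they miss things now and then, are a little off and sometimes report something else, mostly with a low value. They report only what shows in the picture. A call takes as long as a camera call. They do not tell look-alikes from the thing itself.
- imaging.spot_in(camera, label): "box" ([left, top, width, height] in pixels, round what is visible of it).
- imaging.mark_of(camera, label): "position" ([row, column] in pixels: a listed point, or the origin of a listed thing).
The state is a dict: "time_s": time; "joints": joint angles; "qvel": joint speeds; "joint_efforts": joint torques, N m; "tcp_pos": TCP position; "tcp_rot": TCP orientation; "ft_force": force on the tool from outside, world axes, zero at the start; "moment": the same for the moment, N m; "opening": finger opening in m.
Only numpy, scipy, OpenCV 4.12 (cv2) and the standard library are available. Lean on these libraries where they do the work, as an engineer would, in place of code of your own. Each camera call takes 0.05 s, during which the arm holds its last target.

## Working session

There is one attempt and no reset: what is moved stays moved. The work goes in short steps, Python scripts to look and compute and a tool call to move; the robot and the scene stay as the last step left them, time stands still between calls to the robot, and variables do not carry over. Pictures are saved under pics/ and viewed, and the job is handed in when it is done.

Besides the shell and the picture viewer there is one more tool, called by a JSON object that holds its "fn" and its "kwargs". move_arm: Moves the arm, as the interface text tells. Its arguments: {"type":"object","properties":{"series":{"type":"array"},"newtons":{"type":"number"}},"required":["series"]}

```bash
mkdir -p pics; ls
python3 - <<'E'
from station import manip, imaging
import cv2
for n in("side","top"):
    im=imaging.get_image(n); cv2.imwrite(f"pics/{n}0.png",im)
    print(n,imaging.camera_model(n))
for n in("side","top"):
    for l in("cassette","cassette_handle","cassette_tongue","cassette_heel","extractor","bay","lip_edge","lid_edge","lid_hinge","small_cassette","spray_can"):
        try: print(n,l,[(r['score'],r['position']) for r in imaging.mark_of(n,l)][:3])
        except Exception as e: print(n,l,e)
print(manip.observe())
E
```

```text
pics
side {'vfov': 48.60719438721666, 'cx': 319.7834327385655, 'cy': 235.5877212179313, 'R': array([[ 0.97661834, -0.21409633, -0.0194776 ],
       [-0.14752154, -0.60150391, -0.78513085],
       [ 0.15637778,  0.76964655, -0.61902357]]), 't': array([-0.5758706 ,  0.06099796,  1.2833529 ])}
top {'vfov': 49.5674557615965, 'cx': 320.7891411354909, 'cy': 228.47119820588168, 'R': array([[-0.01186099, -0.99991004,  0.0062632 ],
       [-0.99311343,  0.0110498 , -0.11663456],
       [ 0.11655486, -0.00760347, -0.99315515]]), 't': array([-0.19715578,  0.54683458,  1.41290596])}
side cassette [(0.82, [354.5, 336.5]), (0.72, [212.5, 380.6]), (0.63, [442.0, 381.3])]
side cassette_handle [(0.88, [340.6, 337.1]), (0.87, [428.5, 384.1]), (0.77, [200.3, 380.0])]
side cassette_tongue [(0.75, [341.7, 294.8]), (0.69, [223.5, 386.1])]
side cassette_heel [(0.86, [358.7, 377.8]), (0.72, [195.4, 375.4]), (0.62, [407.6, 364.0])]
side extractor [(0.89, [203.8, 280.4]), (0.47, [300.7, 396.4])]
side bay [(0.57, [173.2, 276.9])]
side lip_edge [(0.56, [170.6, 245.7])]
side lid_edge [(0.6, [84.0, 266.3])]
side 
[... 706 characters left out ...]
0.88, [183.4, 310.1])]
{'time_s': 1.2, 'joints': array([-1.23601739e+00,  3.13506368e-01, -4.71041387e-02,  1.21021265e+00,
       -1.54691454e-05,  1.57079546e+00]), 'qvel': array([ 0.00092226,  0.00024236, -0.00017564, -0.00123519, -0.0001035 ,
        0.00057698]), 'joint_efforts': array([ 2.31167051e-04, -5.39474130e+01,  3.40046775e+01,  1.65220637e-03,
        7.88272769e-05,  3.44916394e-06]), 'tcp_pos': array([ 0.19712745, -0.5666796 ,  0.24229385]), 'tcp_rot': array([-1.46772607e-06,  8.15034110e-01, -5.79412979e-01, -1.54135448e-05]), 'ft_force': array([-0.12799118, -0.35153755, -0.45147481]), 'moment': array([ 0.07977509,  0.00415883, -0.00396606]), 'opening': 0.08575949349410467}
```

View pics/side0.png

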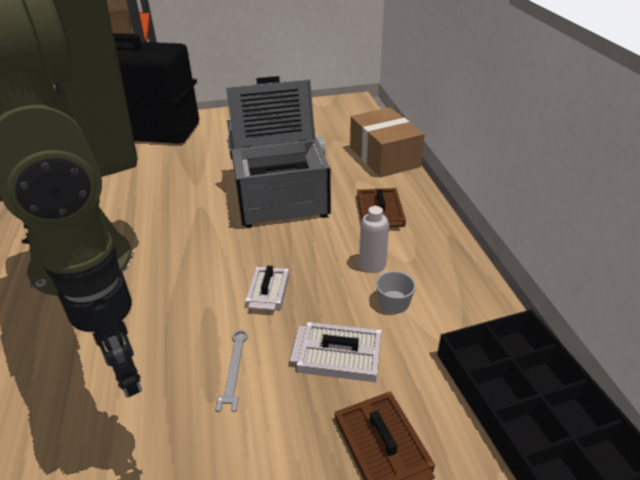

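View pics/top0.png

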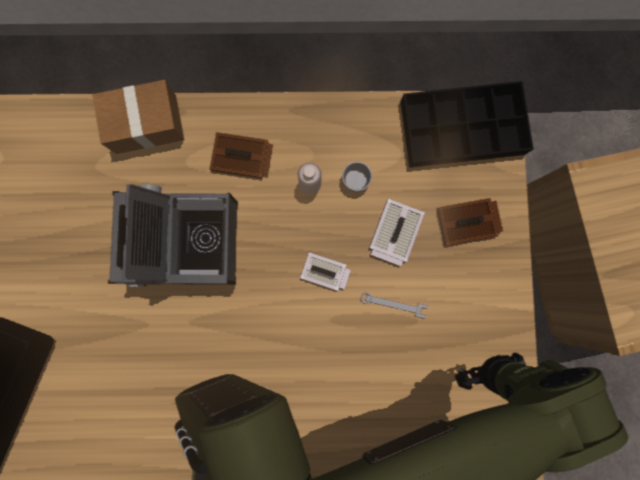

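```bash
cat > h.py <<'E'
import numpy as np
from station import imaging
def K(n):
    m=imaging.camera_model(n); f=240/np.tan(np.radians(m['vfov']/2)); return m,f
def ray(n,row,col):
    m,f=K(n); d=m['R'].T@np.array([(col-m['cx'])/f,(row-m['cy'])/f,1]); return -m['R'].T@m['t'],d
def onz(n,rc,z):
    o,d=ray(n,*rc); return o+d*(z-o[2])/d[2]
def tri(a,b):
    o1,d1=ray("side",*a); o2,d2=ray("top",*b)
    s=np.linalg.lstsq(np.c_[d1,-d2],o2-o1,rcond=None)[0]; p=o1+s[0]*d1;q=o2+s[1]*d2
    return (p+q)/2,np.linalg.norm(p-q)
def proj(n,X):
    m,f=K(n); c=m['R']@np.asarray(X)+m['t']; return np.array([c[0]/c[2]*f+m['cx'],c[1]/c[2]*f+m['cy']])
E
python3 - <<'E'
from h import *
import cv2
np.set_printoptions(precision=4,suppress=True)
P=dict(handle=((340.6,337.1),(227.2,396.4)),tongue=((341.7,294.8),(262,387)),heel=((358.7,377.8),(204.4,402.6)),cass=((354.5,336.5),(230.8,398.5)),
bay=((173.2,276.9),(238.5,202.6)),ext=((203.8,280.4),(241.8,210)),lip=((170.6,245.7),(268.1,197.1)),lide=((84,266.3),(229.9,124.3)),hinge=((142.3,277.1),(234,167.3)),small=((292.2,268),(274.2,323.4)),can=((263.3,371.1),(183.4,310.1)))
for k,v in P.items(): print(k,*tri(*v))
s=cv2.imread('pics/side0.png');t=cv2.imread('pics/top0.png')
cv2.imwrite('pics/c1.png',cv2.resize(s[70:230,215:345],None,fx=4.5,fy=3.7*1.0,interpolation=cv2.INTER_CUBIC))
cv2.imwrite('pics/c2.png',cv2.resize(t[175:295,100:250],None,fx=5,fy=5,interpolation=cv2.INTER_CUBIC))
cv2.imwrite('pics/c3.png',cv2.resize(t[190:280,360:440],None,fx=6,fy=6,interpolation=cv2.INTER_CUBIC))
cv2.imwrite('pics/c4.png',cv2.resize(s[310:390,280:390],None,fx=6,fy=6,interpolation=cv2.INTER_CUBIC))
E
```

```text
handle [ 0.5398 -0.413   0.0353] 0.01126267302046145
tongue [ 0.4524 -0.3866  0.0233] 0.005438880007020901
heel [ 0.6133 -0.4396 -0.0086] 0.006439117624394242
cass [ 0.5344 -0.4232  0.007 ] 0.008004496305343745
bay [0.5071 0.1081 0.1071] 0.011137729219575329
ext [0.5087 0.1087 0.0095] 0.008538083113403145
lip [0.4288 0.1181 0.1206] 0.01168218981993379
lide [0.5118 0.2449 0.2927] 0.0077099091091219355
hinge [0.5191 0.1876 0.153 ] 0.0030594738782730633
small [ 0.4218 -0.2096 -0.003 ] 0.0061204455707754455
can [ 0.6772 -0.1743  0.0011] 0.003321535146659948
```

View pics/c1.png

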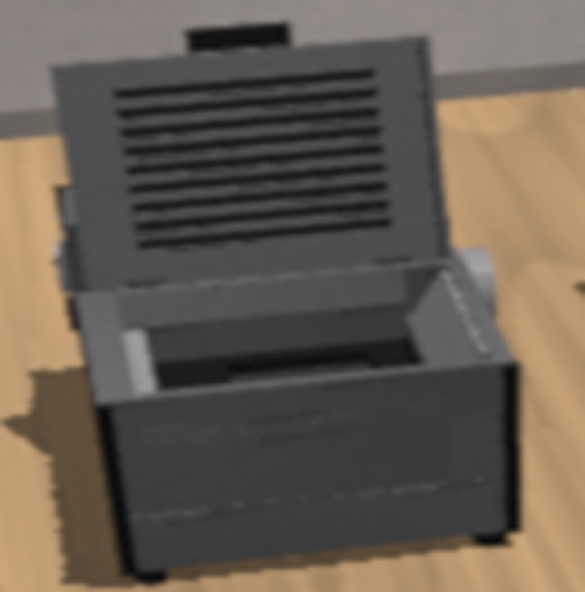

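View pics/c2.png

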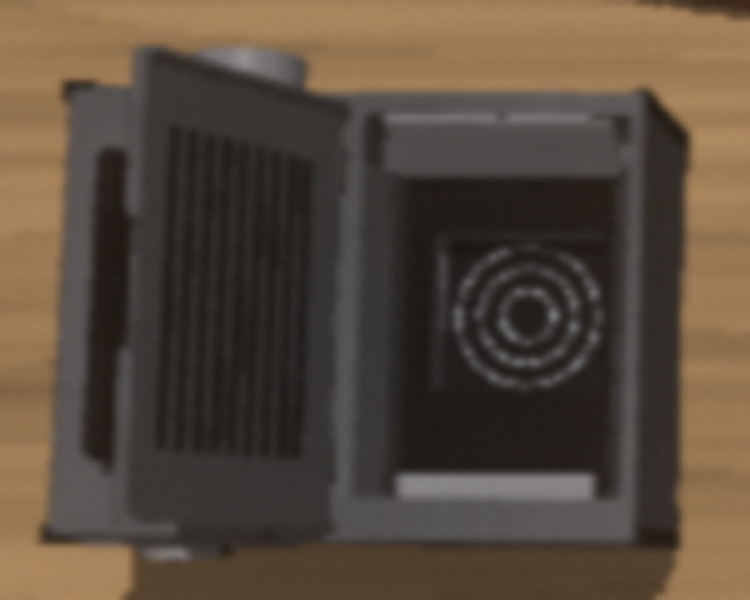

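View pics/c3.png

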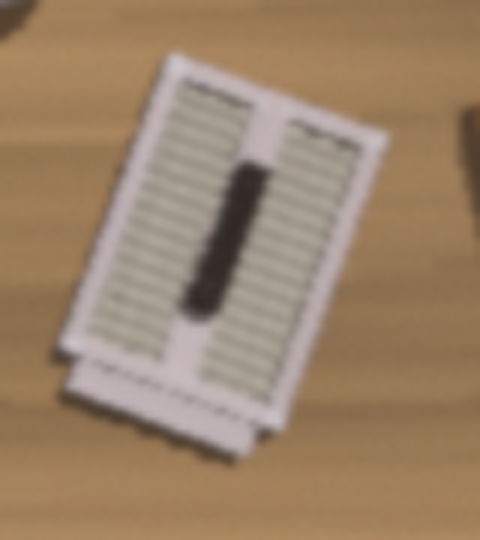

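View pics/c4.png

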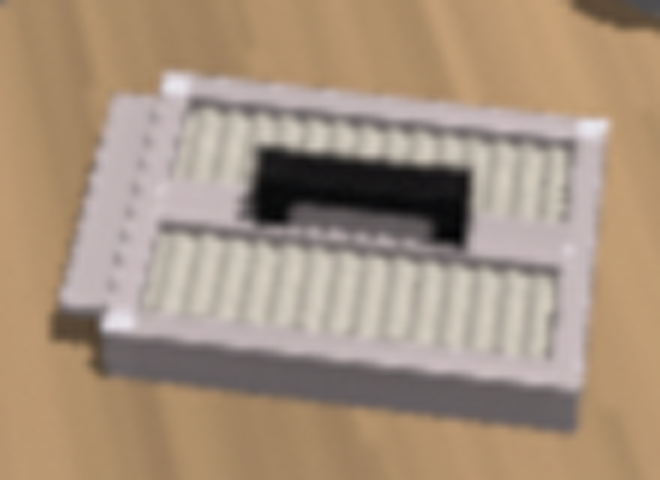

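```bash
cat > fit0.py <<'E'
from h import *
from scipy.optimize import least_squares
np.set_printoptions(precision=4,suppress=True)
def Rz(a): c,s=np.cos(a),np.sin(a); return np.array([[c,-s,0],[s,c,0],[0,0,1]])
def fit(obs,p0):
    def r(p): return np.concatenate([proj(n,[p[0],p[1],0]+Rz(p[2])@np.array(X)/1000)-uv for n,X,uv in obs])
    s=least_squares(r,p0,loss='soft_l1'); return s.x,s.fun.reshape(-1,2)
T=lambda u,v:(360+(u+.5)/6-.5,190+(v+.5)/6-.5)
S=lambda u,v:(280+(u+.5)/6-.5,310+(v+.5)/6-.5)
A,B,C,D,E,F=(75,55,24),(75,-55,24),(-75,-55,24),(-75,55,24),(-91,-45,22),(-91,45,22)
obs=[("top",X,T(*p)) for X,p in zip((A,B,C,D,E,F),((172,55),(388,135),(280,432),(62,352),(240,460),(62,395)))]
obs+=[("side",X,S(*p)) for X,p in zip((D,A,B,C,F,E),((172,78),(605,125),(578,388),(103,322),(112,95),(62,308)))]
p,r=fit(obs,[.535,-.42,-.3]);print("cassette",p);print(r)
T=lambda u,v:(100+u/5-.4,175+v/5-.4)
S=lambda u,v:(215+u/4.5-.4,70+v/3.7-.4)
obs=[("top",X,T(*q)) for X,q in [((115,-75,152),(640,92)),((-115,-75,152),(632,540)),((-80.5,50,132),(397,474)),((-80.5,-50,132),(594,474)),((115,215,170),(65,88)),((-115,215,170),(45,538))]]
obs+=[("side",X,S(*q)) for X,q in [((-115,-75,152),(98,405)),((115,-75,152),(516,362)),((-80.5,-50,132),(158,390))]]
e,r=fit(obs,[.508,.108,0.1]);print("extractor",e);print(r)
def lidpt(th,X):
    # x along hinge, rotate about x: opening raises -y edge
    c,s=np.cos(-th),np.sin(-th)
    x,y,z=X; return np.array([x,79+c*y-s*z,153+s*y+c*z])
L=[("top",(108,-154,5),T(140,48)),("top",(-108,-154,5),T(130,520)),("side",(-108,-154,5),S(52,68)),("side",(108,-154,5),S(428,38))]
f=lambda q:np.concatenate([proj(n,[e[0],e[1],0]+Rz(e[2])@lidpt(q[0],X)/1000)-uv for n,X,uv in L])
s=least_squares(f,[1.9]);print("lid",s.x,s.fun.reshape(-1,2))
E
python3 fit0.py
```

```text
cassette [ 0.5385 -0.4183 -0.3802]
[[ 0.1524 -0.2695]
 [ 0.8376  0.3351]
 [ 0.6066  0.6411]
 [-0.117  -0.2606]
 [ 1.8075  0.0866]
 [ 1.1639 -0.7374]
 [-1.1428 -1.5971]
 [ 0.4281 -1.2675]
 [ 0.4516 -0.296 ]
 [-0.3003  0.9014]
 [ 0.2518 -0.9819]
 [-0.6304 -1.3196]]
extractor [ 0.5108  0.1102 -0.0125]
[[ 0.7281 -0.0102]
 [ 0.3769  0.4605]
 [ 0.154   0.1757]
 [-0.1409  0.2082]
 [-0.2514 -0.7221]
 [-0.6479  0.692 ]
 [-0.1058 -1.0679]
 [ 0.3143 -1.0007]
 [ 0.654   2.8935]]
lid [1.8517] [[ 1.2261 -0.2708]
 [-0.9981  0.4328]
 [-0.3479 -1.4454]
 [-0.0502 -1.5837]]
```

{"fn": "move_arm", "kwargs": {"series": [[[0, 0, -0.1, 40, 20, 0, 60], [0, 0, -0.2, 80, 40, 0, 60]]], "newtons": 40}}

```text
time_s: 1.45
tcp_pos: [0.2776, -0.5265, 0.2423]
tcp_rot: [-0.0, 0.752, -0.66, 0.0]
ft_force: [0.8, -0.2, 0.1]
opening: 0.0595
```

```bash
python3 -c "
from station import manip
print(manip.observe())"
```

```text
{'time_s': 1.45, 'joints': array([-1.08554558e+00,  3.04248855e-01, -5.96807222e-02,  1.20667609e+00,
        8.17111332e-05,  1.92614441e+00]), 'qvel': array([ 6.14364093e-01, -1.05719566e-02, -1.21459305e-02, -4.14898145e-03,
        1.21579525e-03,  1.38905892e+00]), 'joint_efforts': array([-4.64027077e+00, -5.40188313e+01,  3.35496318e+01,  2.85899928e-01,
       -4.17996675e-02, -1.47372667e+00]), 'tcp_pos': array([ 0.27764431, -0.52648042,  0.24230428]), 'tcp_rot': array([-4.12658399e-06,  7.51511019e-01, -6.59720530e-01,  1.03632122e-04]), 'ft_force': array([ 0.76803052, -0.19737911,  0.06969579]), 'moment': array([-0.00891786, -0.02309112, -0.06006922]), 'opening': 0.05948296742035251}
```

{"fn": "move_arm", "kwargs": {"series": [[[0, 0, 0.18, 40, 16, 0, 60], [0, 0, 0.36, 80, 32, 0, 60], [0, 0, 0.54, 120, 48, -20, 60], [0, 0, 0.72, 160, 64, -40, 60], [0, 0, 0.9, 200, 80, -60, 60], [0, 0, 1.08, 235, 96, -80, 60], [0, 0, 1.26, 261, 108, -100, 60], [0, 0, 1.44, 261, 108, -110, 60]]]}}

```text
time_s: 2.45
tcp_pos: [0.5402, -0.4167, 0.1306]
tcp_rot: [-0.001, 1.0, 0.004, -0.0]
ft_force: [-0.6, 0.1, 0.2]
opening: 0.0601
```

{"fn": "move_arm", "kwargs": {"series": [[[0, 0, 0.18, 0, 0, 0, 50], [0, 0, 0.36, 0, 0, 0, 50], [0, 0, 0.54, 0, 0, 0, 50], [0, 0, 0.72, 0, 0, 0, 50], [0, 0, 0.9, 0, 0, 0, 50], [0, 0, 1.08, 0, 0, 0, 50], [0, 0, 1.19, 0, 0, 0, 50], [0, 0, 1.19, 0, 0, 0, 50]]]}}

```text
time_s: 3.45
tcp_pos: [0.5402, -0.4167, 0.1305]
tcp_rot: [-0.0, 0.826, 0.563, -0.001]
ft_force: [0.4, 0.9, -0.4]
opening: 0.05
```

```bash
cat > st.py <<'E'
from station import manip
import numpy as np
from scipy.spatial.transform import Rotation as R
np.set_printoptions(precision=4,suppress=True)
def st():
    o=manip.observe(); w,x,y,z=o['tcp_rot']; M=R.from_quat([x,y,z,w]).as_matrix()
    print(o['time_s'],o['tcp_pos'],'q',o['joints'],'F',o['ft_force'],'M',o['moment'],'op',o['opening'],'\nxax',M[:,0],'az',np.arctan2(M[1,0],M[0,0]),'zax',M[:,2])
    return o,M
if __name__=="__main__": st()
E
python3 st.py
python3 - <<'E'
from station import imaging
import cv2
for n in("side","top"):
    im=imaging.get_image(n); im=im[270:430,240:440] if n=="side" else im[150:310,320:520]; cv2.imwrite(f"pics/{n}1.png",cv2.resize(im,None,fx=3,fy=3,interpolation=2))
E
```

```text
3.45 [ 0.5402 -0.4167  0.1305] q [-0.6566  0.5261  0.0107  1.0566 -0.0011 -0.2825] F [ 0.4307  0.9112 -0.4082] M [-0.0208 -0.0287  0.0177] op 0.049974085704956116 
xax [ 0.3655  0.9308 -0.0007] az 1.1966771298489407 zax [-0.0016 -0.0001 -1.    ]
```

View pics/side1.png

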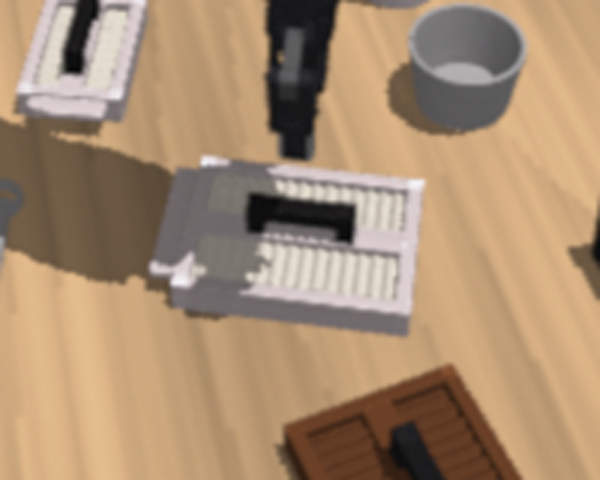

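View pics/top1.png

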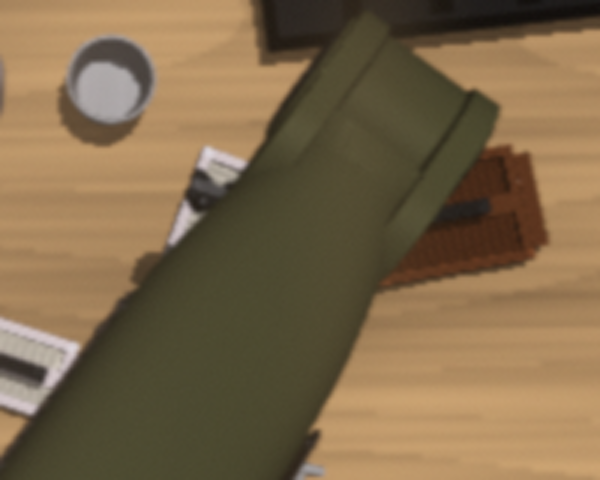

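{"fn": "move_arm", "kwargs": {"series": [[[0, 0, -0.006, -2, -2, -40, 50], [0, 0, -0.006, -2, -2, -70, 50], [0, 0, -0.006, -2, -2, -84, 50], [0, 0, -0.006, -2, -2, -93, 50], [0, 0, -0.006, -2, -2, -93, 50]]]}}

```text
time_s: 4.18
tcp_pos: [0.5383, -0.4188, 0.0376]
tcp_rot: [-0.0, 0.828, 0.56, -0.001]
ft_force: [-0.1, -0.4, 1.4]
opening: 0.0502
```

```bash
python3 st.py
python3 - <<'E'
from station import imaging
import cv2
im=imaging.get_image("side")[290:410,270:400]; cv2.imwrite("pics/s2.png",cv2.resize(im,None,fx=5,fy=5,interpolation=2))
E
```

```text
4.175 [ 0.5383 -0.4188  0.0376] q [-0.6606  0.6012 -0.0918  0.879  -0.0011 -0.2795] F [-0.0958 -0.4183  1.4147] M [ 0.0274 -0.0307 -0.0408] op 0.05015982579522531 
xax [ 0.3719  0.9283 -0.0007] az 1.1896977461883307 zax [-0.0016 -0.0001 -1.    ]
```

View pics/s2.png

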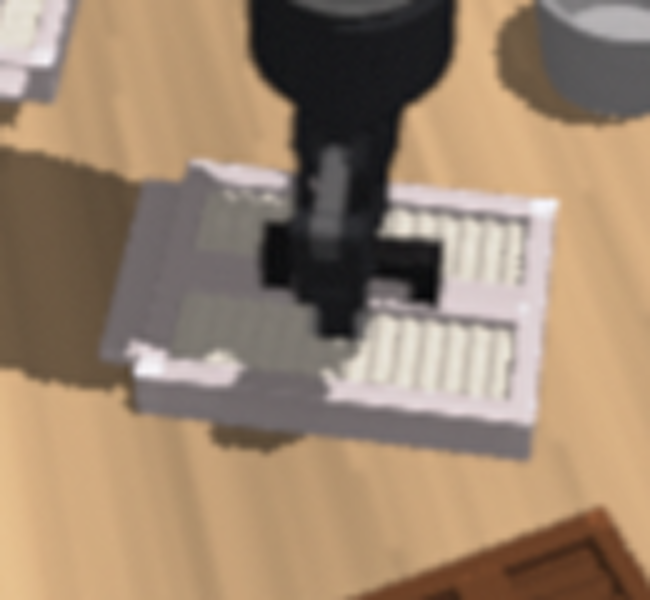

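{"fn": "move_arm", "kwargs": {"series": [[[0, 0, 0, 0, 0, 0, 8], [0, 0, 0, 0, 0, 0, 5], [0, 0, 0, 0, 0, 0, 5], [0, 0, 0, 0, 0, 0, 5], [0, 0, 0, 0, 0, 0, 5], [0, 0, 0, 0, 0, 0, 5]]], "newtons": 80}}

```text
time_s: 4.97
tcp_pos: [0.5395, -0.4194, 0.0396]
tcp_rot: [0.001, 0.828, 0.56, 0.0]
ft_force: [0.4, 1.0, 5.3]
opening: 0.0121
```

```bash
python3 st.py
```

```text
4.975 [ 0.5395 -0.4194  0.0396] q [-0.6605  0.5992 -0.0901  0.8797 -0.0005 -0.2795] F [0.4399 0.9901 5.2551] M [ 0.4108  0.0625 -0.0132] op 0.012095035586844652 
xax [ 0.3718  0.9283 -0.001 ] az 1.189851972837476 zax [ 0.0011 -0.0015 -1.    ]
```

{"fn": "move_arm", "kwargs": {"series": [[[0, 0, 0, 0, 0, 20, 5], [0, 0, 0, 0, 0, 50, 5], [0, 0, 0, 0, 0, 90, 5], [0, 0, 0, 0, 0, 135, 5], [0, 0, 0, 0, 0, 180, 5], [0, 0, 0, 0, 0, 220, 5], [0, 0, 0, 0, 0, 230, 5], [0, 0, 0, 0, 0, 230, 5]]]}}

```text
time_s: 5.98
tcp_pos: [0.5394, -0.4193, 0.2688]
tcp_rot: [0.001, 0.828, 0.56, -0.0]
ft_force: [-0.6, 0.3, -3.0]
opening: 0.0121
```

```bash
python3 st.py
python3 - <<'E'
from station import imaging
import cv2
im=imaging.get_image("side")[150:350,200:440]; cv2.imwrite("pics/s3.png",cv2.resize(im,None,fx=3,fy=3,interpolation=2))
E
```

```text
5.975 [ 0.5394 -0.4193  0.2688] q [-0.6605  0.4701  0.2395  1.3389 -0.0006 -0.2795] F [-0.5534  0.2546 -3.0326] M [-0.0323  0.0245  0.0237] op 0.012143605651850907 
xax [ 0.3719  0.9283 -0.001 ] az 1.1897853563804892 zax [ 0.0006 -0.0013 -1.    ]
```

View pics/s3.png

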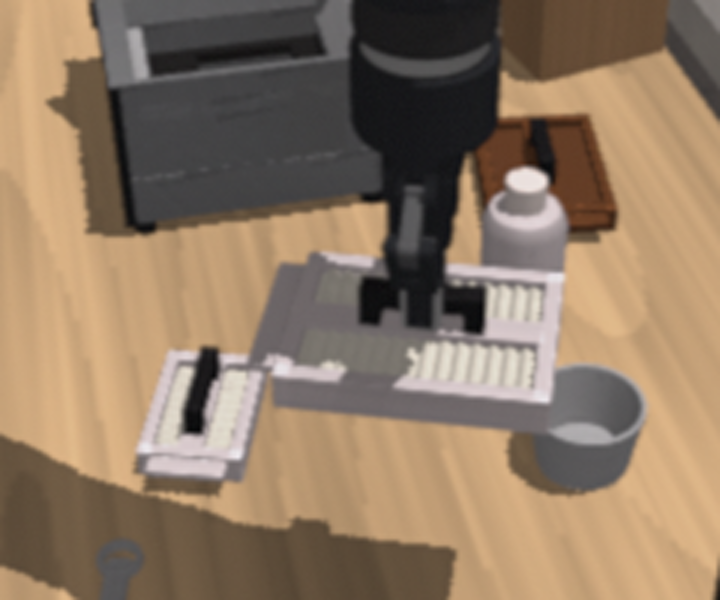

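Run:
```python
from h import *
from scipy.optimize import least_squares
from scipy.spatial.transform import Rotation as R
np.set_printoptions(precision=4,suppress=True)
q=[((-75,-55,24),(273,368)),((-75,55,24),(320,256)),((75,55,24),(565,272)),((75,-55,24),(552,400)),((75,-55,0),(550,432)),((-75,-55,0),(275,405)),((-91,45,22),(285,264)),((-91,-45,22),(252,365))]
obs=[(np.array(X)/1000,np.array([200+u/3-.33,150+v/3-.33])) for X,(u,v) in q]
def f(p,full=0):
    Rm=(R.from_euler('z',p[2])*R.from_euler('y',p[4])).as_matrix()
    r=np.concatenate([proj("side",[p[0],p[1],p[3]]+Rm@X)-uv for X,uv in obs]); return np.r_[r,(p[3]-.229)/.0005,p[4]/.02]
s=least_squares(f,[.54,-.42,-.38,.229,0],x_scale=[.1,.1,1,.1,1]);print(s.x,s.fun)
d=np.array([.5394-s.x[0],-.4193-s.x[1]]);a=s.x[2];print('tcp in cassette',d@[np.cos(a),np.sin(a)],d@[-np.sin(a),np.cos(a)])
```

```text
[ 0.5409 -0.4197 -0.4005  0.2289 -0.0242] [ 0.0391  2.0697 -1.6419 -1.9586  1.5513 -0.4486  0.0905  0.2152  0.2949
  0.5603  0.4958  0.5736  0.091  -1.0082 -0.9889 -0.9991 -0.2706 -1.2124]
tcp in cassette -0.001561129041082926 -0.0001986474479398426
```

```bash
cat > tgt.py <<'E'
from st import *
E0=np.array([.5108,.1102,.1]);YAW=-.0125;OFF=np.array([-.0015,0,.0396])
def Rc(t): return R.from_euler('z',YAW)*R.from_euler('y',-t)
# tool orientation relative to cassette: cassette axes: y=tool x, z=-tool z
Rt=R.from_matrix(np.c_[[0,1,0],[1,0,0],[0,0,-1]])
def target(dx,dz,t,dy=0):
    p=E0+R.from_euler('z',YAW).apply(np.array([dx,dy,dz])/1000)+Rc(t).apply(OFF); return p,Rc(t)*Rt
def rel(dx,dz,t,dy=0):
    o=manip.observe(); w,x,y,z=o['tcp_rot']
    p,r=target(dx,dz,t,dy); rv=(r*R.from_quat([x,y,z,w]).inv()).as_rotvec()
    print((dx,dz,t),'rv',rv,'mm',(p-o['tcp_pos'])*1000)
def where():
    o=manip.observe(); w,x,y,z=o['tcp_rot']
    rc=R.from_quat([x,y,z,w])*Rt.inv(); b=R.from_euler('z',YAW)
    q=b.inv()*rc; d=b.inv().apply(o['tcp_pos']-rc.apply(OFF)-E0)*1000
    print('t',o['time_s'],'cassette in bay',d,'rv',q.as_rotvec(),'tongue',d+q.apply([-91,0,22]),'heel',d+q.apply([75,0,0]),'F',o['ft_force'],'M',o['moment'],'q',o['joints'])
E
python3 -c "
from tgt import *
where();rel(18,95,0);rel(18,95,.35)"
```

```text
t 6.025 cassette in bay [  36.1338 -529.2973  127.993 ] rv [-0.0002  0.0009 -0.3684] tongue [ -48.7389 -496.5216  150.0694] heel [ 106.1006 -556.3092  127.93  ] F [-0.2492 -0.6998 -3.6394] M [-0.0228  0.0148 -0.0033] q [-0.6605  0.4709  0.2381  1.3387 -0.0006 -0.2795]
(18, 95, 0) rv [ 0.0002 -0.0009  0.3684] mm [-11.6604 528.9417 -32.9943]
(18, 95, 0.35) rv [-0.0686 -0.3461  0.3647] mm [-25.1471 529.1103 -35.9095]
```

{"fn": "move_arm", "kwargs": {"series": [[[0, 0, 0, -1, 25, 0, 5], [-0.008, -0.04, 0.04, -3, 65, 0, 5], [-0.016, -0.085, 0.09, -6, 110, 0, 5], [-0.025, -0.13, 0.14, -9, 160, 0, 5], [-0.034, -0.17, 0.18, -12, 210, 0, 5], [-0.043, -0.22, 0.23, -15, 255, 0, 5], [-0.051, -0.26, 0.275, -18, 295, 0, 5], [-0.06, -0.3, 0.315, -21, 330, 0, 5]]]}}

```text
time_s: 7.02
tcp_pos: [0.5159, -0.0872, 0.2647]
tcp_rot: [0.106, 0.72, 0.677, 0.105]
ft_force: [1.2, 0.2, -1.9]
opening: 0.0119
```

```bash
python3 -c "
from tgt import *
where();rel(18,120,.35);rel(18,95,.35)"
```

```text
t 7.025 cassette in bay [  20.6804 -197.6609  127.2938] rv [ 0.0003 -0.3008 -0.049 ] tongue [ -72.6419 -193.1076  121.3593] heel [  92.2249 -201.2862  149.503 ] F [ 1.2307  0.1933 -1.9323] M [ 0.0956  0.4998 -0.0132] q [-0.1963 -0.0845 -0.494   0.8642  0.0472 -0.1273]
(18, 120, 0.35) rv [-0.0094 -0.0491  0.0481] mm [ -2.0436 197.351   -7.9876]
(18, 95, 0.35) rv [-0.0094 -0.0491  0.0481] mm [ -2.0436 197.351  -32.9876]
```

{"fn": "move_arm", "kwargs": {"series": [[[0, -0.01, 0.01, 0, 40, 0, 5], [-0.004, -0.02, 0.02, -1, 80, 0, 5], [-0.006, -0.03, 0.03, -1, 115, -2, 5], [-0.009, -0.049, 0.048, -2, 150, -4, 5], [-0.009, -0.049, 0.048, -2, 178, -6, 5], [-0.009, -0.049, 0.048, -2, 192, -8, 5], [-0.009, -0.049, 0.048, -2, 197, -8, 5], [-0.009, -0.049, 0.048, -2, 197, -8, 5]]]}}

```text
time_s: 8.02
tcp_pos: [0.5137, 0.1093, 0.2561]
tcp_rot: [0.124, 0.701, 0.692, 0.122]
ft_force: [0.4, 0.1, -2.6]
opening: 0.0122
```

```bash
python3 -c "
from tgt import *
where();rel(18,60,.35);rel(18,28,.35)
from station import imaging
import cv2
im=imaging.get_image('side')[50:230,180:400]; cv2.imwrite('pics/s4.png',cv2.resize(im,None,fx=3,fy=3,interpolation=2))
im=imaging.get_image('top')[150:310,90:290]; cv2.imwrite('pics/t4.png',cv2.resize(im,None,fx=3,fy=3,interpolation=2))
"
```

```text
t 8.025 cassette in bay [ 17.8461  -0.8485 119.4027] rv [-0.0004 -0.349  -0.0003] tongue [-75.191   -0.8176 108.9574] heel [ 88.3245  -0.8665 145.0503] F [ 0.3542  0.0836 -2.6422] M [0.0121 0.5991 0.0188] q [ 0.2676 -0.1067 -0.5485  0.7926 -0.0951  0.2642]
(18, 60, 0.35) rv [ 0.0003 -0.001   0.0004] mm [  0.1279   0.8302 -59.4176]
(18, 28, 0.35) rv [ 0.0003 -0.001   0.0004] mm [  0.1279   0.8302 -91.4176]
```

View pics/s4.png

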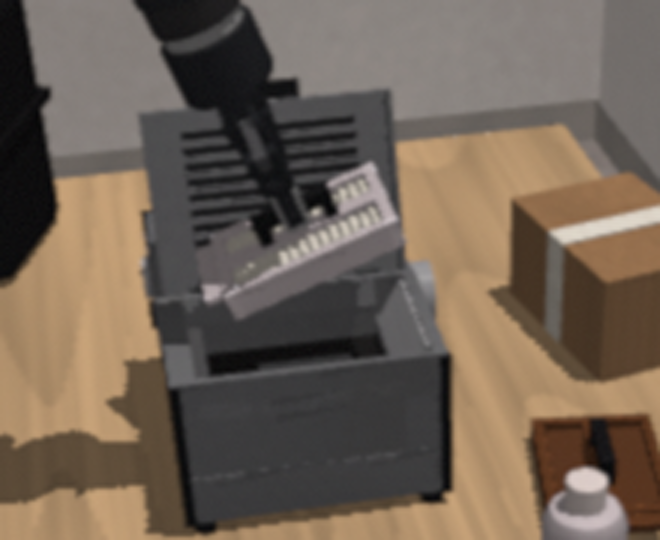

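View pics/t4.png

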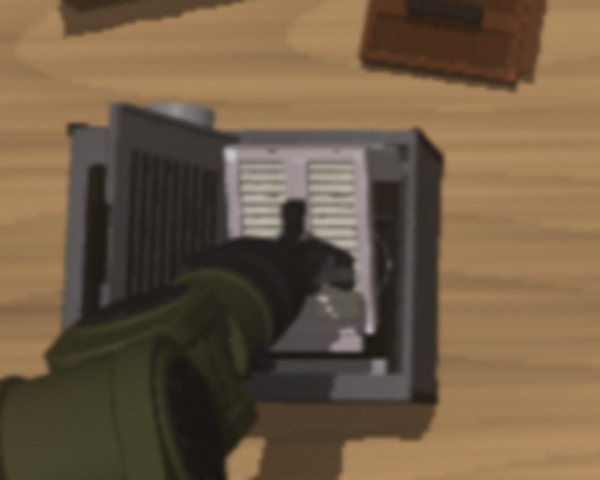

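```bash
python3 -c "
from tgt import *
from h import onz
for z in (.35,.45,.5,.6):
  print(z,onz('top',(150+400/3,90+180/3),z),onz('top',(150+350/3,90+60/3),z),onz('top',(150+300/3,90+240/3),z))
from station import imaging
import cv2
im=imaging.get_image('side'); cv2.imwrite('pics/s5.png',im)
"
```

```text
0.35 [0.3934 0.1651 0.35  ] [0.4299 0.2515 0.35  ] [0.4643 0.124  0.35  ]
0.45 [0.3918 0.1331 0.45  ] [0.4251 0.2118 0.45  ] [0.4564 0.0957 0.45  ]
0.5 [0.3911 0.1171 0.5   ] [0.4227 0.192  0.5   ] [0.4524 0.0816 0.5   ]
0.6 [0.3895 0.0851 0.6   ] [0.4179 0.1523 0.6   ] [0.4445 0.0533 0.6   ]
```

View pics/s5.png

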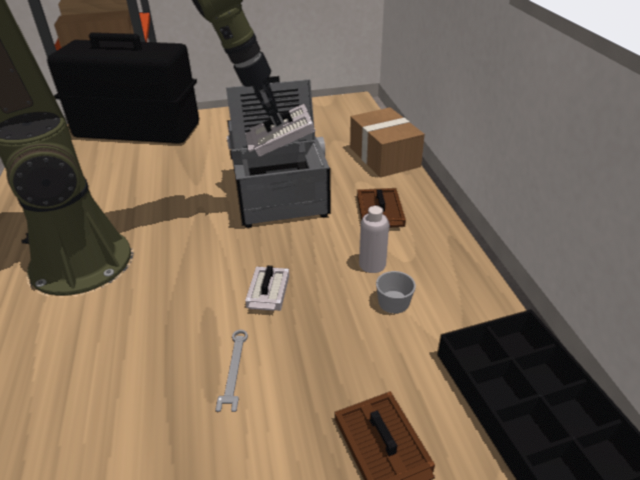

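```bash
python3 -c "
from tgt import *
from h import *
b=R.from_euler('z',YAW)
for c in((226,147),(368,150),(377,333)): 
  print([b.inv().apply(onz('top',(150+c[1]/3-.3,90+c[0]/3-.3),z)-E0)*1000 for z in (.24,.267)])
for X in ((75,55,24),(75,-55,24),(-75,-55,24)):
  o=[17.8,-.8,119.4]; print(o+R.from_euler('y',-.349).apply(X), (proj('top',E0+b.apply(np.array(o)+R.from_euler('y',-.349).apply(X))/1000)-[90,150]+.3)*3)
"
```

```text
[array([ 84.4484,  60.5344, 140.    ]), array([ 79.7132,  52.5145, 167.    ])]
[array([ 82.2208, -52.5429, 140.    ]), array([ 77.5346, -58.0771, 167.    ])]
[array([-63.5992, -63.2474, 140.    ]), array([-65.0799, -68.5463, 167.    ])]
[ 80.0716  54.2    167.6   ] [223.6245 146.4088]
[ 80.0716 -55.8    167.6   ] [365.0016 146.6514]
[-60.8856 -55.8    116.3063] [373.5489 331.2317]
```

{"fn": "move_arm", "kwargs": {"series": [[[0, 0, 0, 0, 1, -15, 5], [0, 0, 0, 0, 1, -32, 5], [0, 0, 0, 0, 1, -46, 5], [0, 0, 0, 0, 1, -56, 5], [0, 0, 0, 0, 1, -60, 5], [0, 0, 0, 0, 1, -60, 5]]]}}

```text
time_s: 8.93
tcp_pos: [0.514, 0.11, 0.1966]
tcp_rot: [0.124, 0.701, 0.692, 0.122]
ft_force: [0.3, -0.1, -2.5]
opening: 0.0123
```

```bash
python3 -c "
from tgt import *
where();rel(18,28,.35)
from station import imaging
import cv2
im=imaging.get_image('side')[70:230,200:360]; cv2.imwrite('pics/s6.png',cv2.resize(im,None,fx=4,fy=3.7,interpolation=2))
im=imaging.get_image('top')[150:310,90:290]; cv2.imwrite('pics/t6.png',cv2.resize(im,None,fx=3,fy=3,interpolation=2))
"
```

```text
t 8.925 cassette in bay [18.1767 -0.2183 59.8889] rv [-0.0002 -0.3498 -0.0013] tongue [-74.8518  -0.0985  49.3682] heel [88.6342 -0.3092 85.5936] F [ 0.3497 -0.0628 -2.5349] M [ 0.0385  0.5878 -0.0133] q [ 0.269  -0.0639 -0.6521  0.6456 -0.0958  0.2665]
(18, 28, 0.35) rv [-0.     -0.0002  0.0013] mm [ -0.1808   0.2018 -31.8916]
```

View pics/s6.png

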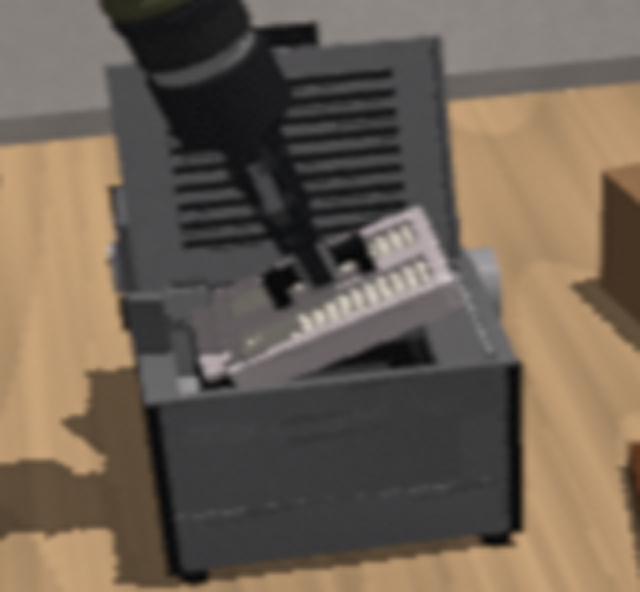

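View pics/t6.png

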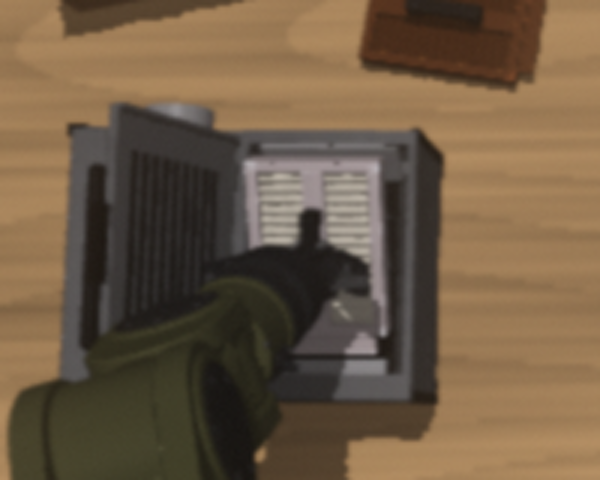

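{"fn": "move_arm", "kwargs": {"series": [[[0, 0, 0, 0, 1, -8, 5], [0, 0, 0, 0, 1.5, -16, 5], [0, 0, 0, 0, 1.5, -24, 5], [0, 0, 0, 0, 1.5, -30, 5], [0, 0, 0, 0, 1.5, -32, 5], [0, 0, 0, 0, 1.5, -32, 5]]]}}

```text
time_s: 9.78
tcp_pos: [0.5144, 0.1116, 0.1651]
tcp_rot: [0.124, 0.701, 0.691, 0.123]
ft_force: [0.5, -0.7, -2.8]
opening: 0.0123
```

```bash
python3 -c "
from tgt import *
where();rel(3,28,.35,1)"
```

```text
t 9.775 cassette in bay [18.6263  1.4089 28.4699] rv [ 0.     -0.3508 -0.0013] tongue [-74.3922   1.5298  17.8615] heel [89.0596  1.313  54.2408] F [ 0.5329 -0.7237 -2.8051] M [0.0262 0.5621 0.0005] q [ 0.2724 -0.0324 -0.7013  0.5643 -0.0969  0.2697]
(3, 28, 0.35) rv [-0.0002  0.0008  0.0013] mm [-15.6024  -0.2241  -0.4585]
```

No contact so far; slide the tongue under the lip.

{"fn": "move_arm", "kwargs": {"series": [[[0, 0, 0, -4, 0, 0, 5], [0, 0, 0, -8, 0, 0, 5], [0, 0, 0, -12, 0, 0, 5], [0, 0, 0, -15, 0, 0, 5], [0, 0, 0, -15, 0, 0, 5]]]}}

```text
time_s: 10.4
tcp_pos: [0.4991, 0.1116, 0.1652]
tcp_rot: [0.124, 0.701, 0.691, 0.123]
ft_force: [1.0, -0.1, -3.1]
opening: 0.012
```

```bash
python3 -c "
from tgt import *
where()
from station import imaging
import cv2
im=imaging.get_image('side')[70:230,200:360]; cv2.imwrite('pics/s7.png',cv2.resize(im,None,fx=4,fy=3.7,interpolation=2))
im=imaging.get_image('top')[180:300,140:260]; cv2.imwrite('pics/t7.png',cv2.resize(im,None,fx=5,fy=5,interpolation=2))
"
```

```text
t 10.4 cassette in bay [ 3.331   1.2645 28.4784] rv [ 0.0001 -0.3507 -0.0012] tongue [-89.6878   1.3742  17.8721] heel [73.7648  1.1754 54.2479] F [ 0.9518 -0.1177 -3.11  ] M [-0.0056  0.561  -0.0396] q [ 0.2826 -0.0612 -0.7281  0.5671 -0.1002  0.2792]
```

View pics/s7.png

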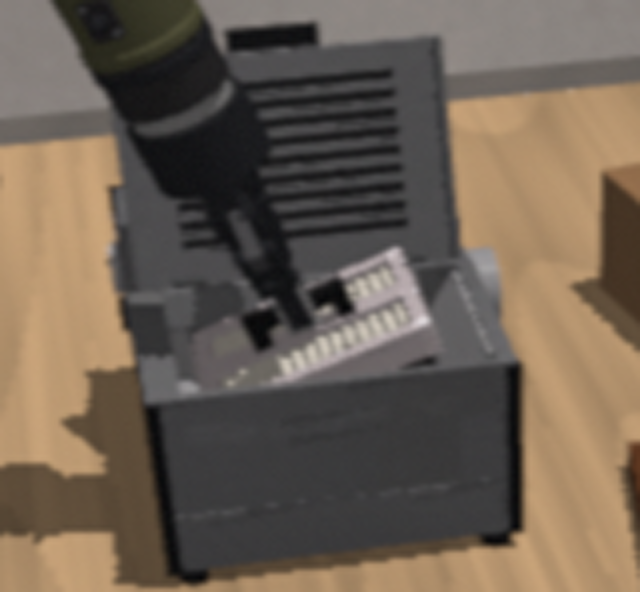

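View pics/t7.png

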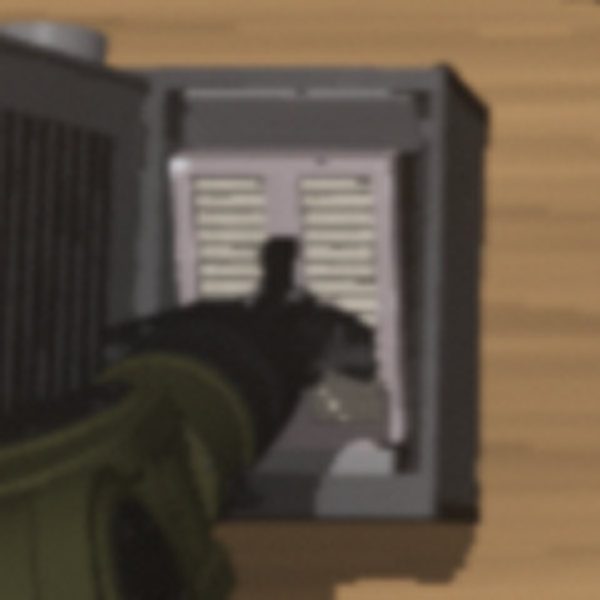

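```bash
python3 -c "
from tgt import *
for a in ((4,20.8,.25),(2.5,13,.15),(1.2,7.8,.08)): rel(*a,1.2)"
```

```text
(4, 20.8, 0.25) rv [0.001  0.101  0.0012] mm [ 4.0618 -0.1645 -6.4649]
(2.5, 13, 0.15) rv [0.0023 0.201  0.0012] mm [  6.4113  -0.1939 -13.3315]
(1.2, 7.8, 0.08) rv [0.0032 0.271  0.0012] mm [  7.8522  -0.2119 -18.1092]
```

{"fn": "move_arm", "kwargs": {"series": [[[0, 0.05, 0, 2, 0, -3, 5], [0.001, 0.1, 0, 4, 0, -6.5, 5], [0.002, 0.15, 0.001, 5.3, 0, -10, 5], [0.002, 0.2, 0.001, 6.4, 0, -13.3, 5], [0.002, 0.2, 0.001, 6.4, 0, -13.3, 5]]]}}

```text
time_s: 11.12
tcp_pos: [0.5071, 0.1116, 0.1518]
tcp_rot: [0.054, 0.71, 0.7, 0.053]
ft_force: [0.8, -0.1, -3.7]
opening: 0.0123
```

```bash
python3 -c "
from tgt import *
where()
for a in ((1.2,7.8,.08),(.5,4.2,.03),(.3,1.5,0)): rel(*a,1.2)"
```

```text
t 11.125 cassette in bay [ 3.7152  1.3643 12.905 ] rv [-0.0005 -0.1515 -0.0007] tongue [-89.5624   1.4367  20.9225] heel [77.8565  1.3141 24.2215] F [ 0.8377 -0.1174 -3.6597] M [ 0.0009  0.2758 -0.0561] q [ 0.2403  0.1042 -0.5366  0.7834 -0.0382  0.2507]
(1.2, 7.8, 0.08) rv [0.0013 0.0715 0.0007] mm [ 0.2805 -0.1893 -4.6719]
(0.5, 4.2, 0.03) rv [0.002  0.1214 0.0007] mm [ 1.5531 -0.2052 -8.0882]
(0.3, 1.5, 0) rv [0.0024 0.1514 0.0007] mm [  2.5402  -0.2175 -10.7253]
```

{"fn": "move_arm", "kwargs": {"series": [[[0, 0.03, 0, -1.2, 0, -2, 5], [0.001, 0.07, 0, -0.6, 0, -4.7, 5], [0.001, 0.1, 0, 0, 0, -6.6, 5], [0.002, 0.12, 0, 0.5, 0, -8, 5], [0.002, 0.12, 0, 0.5, 0, -8, 5]]]}}

```text
time_s: 11.75
tcp_pos: [0.5086, 0.1117, 0.1439]
tcp_rot: [0.012, 0.712, 0.702, 0.011]
ft_force: [4.9, 0.1, -2.8]
opening: 0.0119
```

```bash
python3 -c "
from tgt import *
where()
for a in ((.3,2,0.01),(.3,0,0)): rel(*a,1.2)
from station import imaging
import cv2
im=imaging.get_image('side')[70:230,200:360]; cv2.imwrite('pics/s8.png',cv2.resize(im,None,fx=4,fy=3.7,interpolation=2))
im=imaging.get_image('top')[180:300,140:260]; cv2.imwrite('pics/t8.png',cv2.resize(im,None,fx=5,fy=5,interpolation=2))
"
```

```text
t 11.75 cassette in bay [0.5547 1.4239 4.4185] rv [ 0.     -0.0325 -0.001 ] tongue [-91.1118   1.5114  23.4511] heel [75.5151  1.352   6.8546] F [ 4.866   0.1055 -2.8099] M [-0.073  -1.0991 -0.067 ] q [ 0.2207  0.2032 -0.4254  0.9106 -0.0075  0.2341]
(0.3, 2, 0.01) rv [0.0003 0.0225 0.001 ] mm [ 0.632  -0.2336 -2.3659]
(0.3, 0, 0) rv [0.0004 0.0325 0.001 ] mm [ 1.0279 -0.2385 -4.3489]
```

View pics/s8.png

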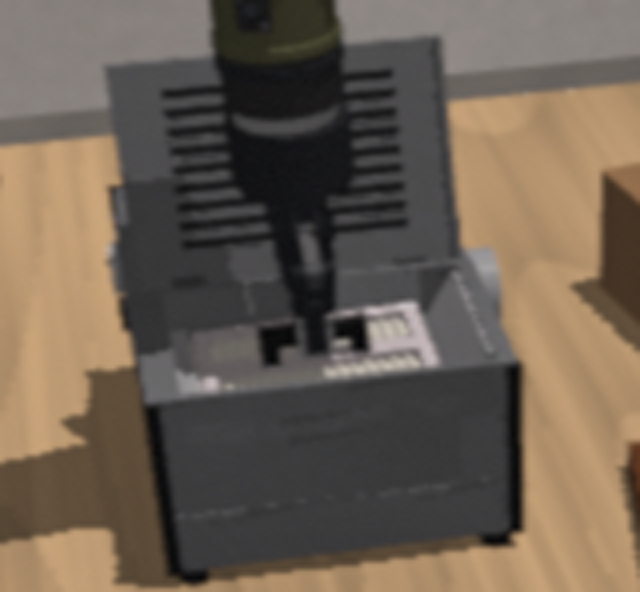

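View pics/t8.png

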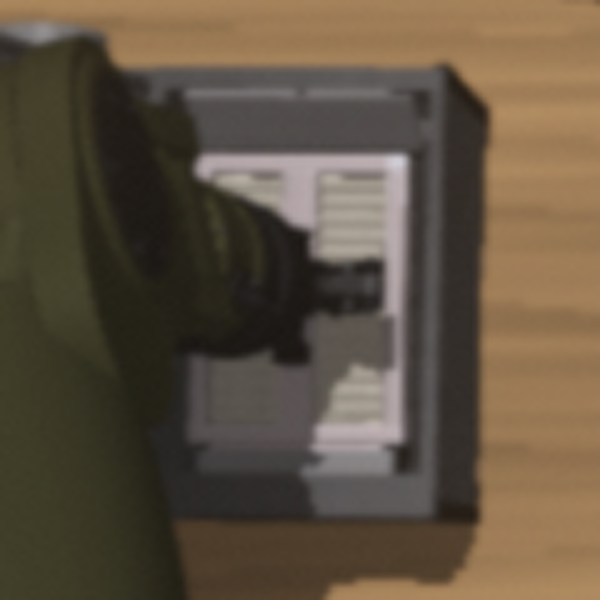

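{"fn": "move_arm", "kwargs": {"series": [[[0, 0, 0, 1, 0, 0, 5], [0, 0.01, 0, 1.5, 0, -1, 5], [0, 0.02, 0, 2, 0, -2.2, 5], [0, 0.02, 0, 2, 0, -2.2, 5]]]}}

```text
time_s: 12.35
tcp_pos: [0.51, 0.1116, 0.1416]
tcp_rot: [0.004, 0.712, 0.702, 0.004]
ft_force: [-0.3, -0.8, -2.9]
opening: 0.0121
```

```bash
python3 -c "
from tgt import *
where()
for a in ((1.5,2,0.01),(1.5,0,0)): rel(*a,1.2)
"
```

```text
t 12.35 cassette in bay [1.1798 1.4103 2.0091] rv [-0.0003 -0.0118 -0.0008] tongue [-90.0744   1.4916  22.9298] heel [76.1745  1.3495  2.8975] F [-0.2527 -0.763  -2.9369] M [-0.0023  0.016   0.0144] q [ 0.2173  0.2237 -0.4046  0.931  -0.003   0.2306]
(1.5, 2, 0.01) rv [0.0004 0.0018 0.0008] mm [ 0.3904 -0.23   -0.0056]
(1.5, 0, 0) rv [0.0005 0.0118 0.0008] mm [ 0.7863 -0.235  -1.9886]
```

{"fn": "move_arm", "kwargs": {"series": [[[0, 0.006, 0, 0.2, 0, -1, 5], [0, 0.012, 0, 0.3, 0, -2, 5], [0, 0.012, 0, 0.3, 0, -3, 5], [0, 0.012, 0, 0.3, 0, -3, 5]]]}}

```text
time_s: 12.85
tcp_pos: [0.5101, 0.1116, 0.1395]
tcp_rot: [0.0, 0.712, 0.702, -0.0]
ft_force: [-4.5, -0.7, 6.2]
opening: 0.0123
```

```bash
python3 -c "
from tgt import *
where()
"
```

```text
t 12.85 cassette in bay [ 0.7477  1.4237 -0.0664] rv [-0.0004  0.0003 -0.0007] tongue [-90.2453   1.4981  21.9623] heel [75.7477  1.369  -0.0901] F [-4.5263 -0.6538  6.1803] M [-0.1287  0.8836 -0.021 ] q [ 0.2157  0.2351 -0.3949  0.9412 -0.0003  0.2289]
```

{"fn": "move_arm", "kwargs": {"series": [[[0, 0, 0, 0, 0, 0, 25], [0, 0, 0, 0, 0, 0, 40], [0, 0, 0, 0, 0, 0, 40], [0, 0, 0, 0, 0, 0, 40]]]}}

```text
time_s: 13.35
tcp_pos: [0.5101, 0.1116, 0.1395]
tcp_rot: [0.0, 0.712, 0.702, -0.0]
ft_force: [-0.3, 0.3, -0.3]
opening: 0.04
```

```bash
python3 st.py
```

```text
13.35 [0.5101 0.1116 0.1395] q [ 0.2156  0.2352 -0.3949  0.9411 -0.0003  0.2289] F [-0.2963  0.2634 -0.3014] M [0.0205 0.0263 0.0164] op 0.04002841607882015 
xax [ 0.0133  0.9999 -0.0004] az 1.5575289265386025 zax [-0.0003 -0.0004 -1.    ]
```

{"fn": "move_arm", "kwargs": {"series": [[[0, 0, 0, 0, 0, 10, 40], [0, 0, 0, 0, 0, 30, 40], [0, 0, 0, 0, 0, 65, 40], [0, 0, 0, 0, 0, 110, 40], [0, 0, 0, 0, 0, 160, 30], [0, 0, 0, 0, 0, 210, 10], [0, 0, 0, 0, 0, 250, 5], [0, 0, 0, 0, 0, 265, 0]]]}}

```text
time_s: 14.35
tcp_pos: [0.5108, 0.1118, 0.4082]
tcp_rot: [0.001, 0.712, 0.702, 0.002]
ft_force: [-0.1, 0.0, -1.1]
opening: 0.0001
```

```bash
python3 st.py; python3 -c "
from station import imaging
import cv2
im=imaging.get_image('side')[50:230,180:380]; cv2.imwrite('pics/s9.png',cv2.resize(im,None,fx=3.3,fy=3.3,interpolation=2))
im=imaging.get_image('top')[160:300,100:260]; cv2.imwrite('pics/t9.png',cv2.resize(im,None,fx=4,fy=4,interpolation=2))
"
```

```text
14.35 [0.5108 0.1118 0.4082] q [ 0.2156  0.1501  0.1183  1.5345 -0.0003  0.2289] F [-0.0771  0.0248 -1.0748] M [ 0.0086 -0.0127  0.0322] op 6.631202296079934e-05 
xax [0.0133 0.9999 0.0007] az 1.5575001440693117 zax [ 0.0044  0.0006 -1.    ]
```

View pics/s9.png

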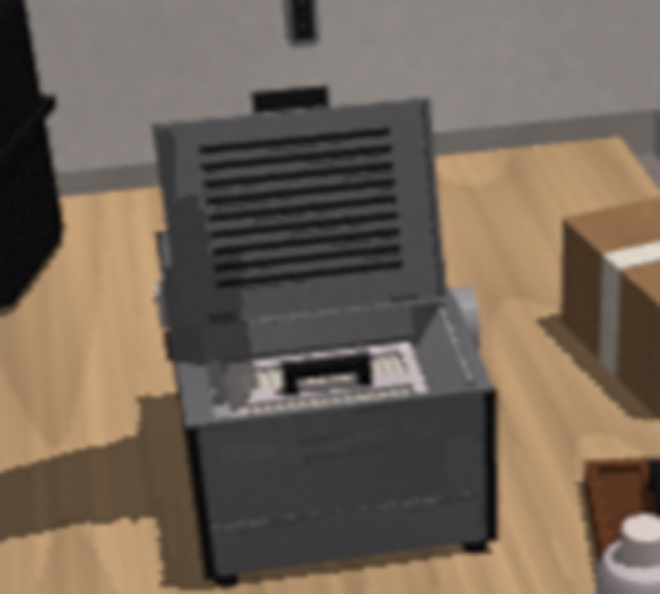

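View pics/t9.png

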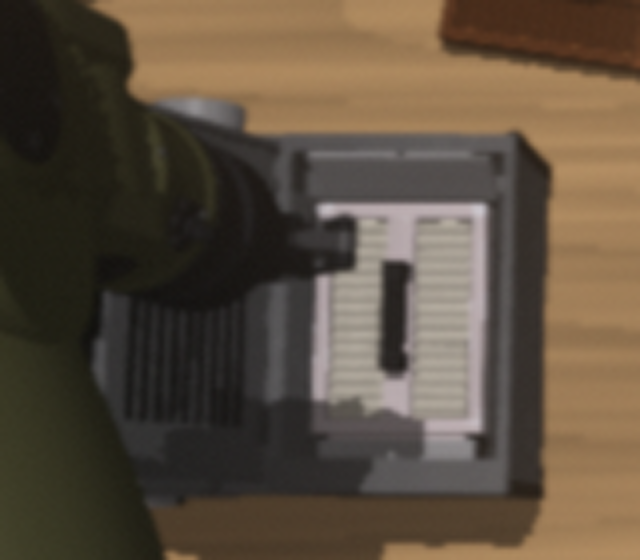

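{"fn": "move_arm", "kwargs": {"series": [[[0, 0, 0, 0, 40, 0, 0], [0, 0, 0, 0, 85, 0, 0], [0, 0, 0, 0, 130, 0, 0], [0, 0, 0, 0, 165, 0, 0], [0, 0, 0, 0, 172, -20, 0], [0, 0, 0, 0, 172, -60, 0], [0, 0, 0, 0, 172, -100, 0], [0, 0, 0, 0, 172, -120, 0]]]}}

```text
time_s: 15.45
tcp_pos: [0.5092, 0.283, 0.2837]
tcp_rot: [0.001, 0.712, 0.702, -0.001]
ft_force: [0.3, 0.0, 0.6]
opening: -0.0
```

```bash
python3 st.py; python3 -c "
from station import imaging
import cv2
im=imaging.get_image('side')[30:230,180:380]; cv2.imwrite('pics/s10.png',cv2.resize(im,None,fx=3,fy=3,interpolation=2))
"
```

```text
15.45 [0.5092 0.283  0.2837] q [ 0.5081  0.269  -0.0131  1.2897 -0.0015  0.5211] F [0.2828 0.0234 0.6337] M [ 0.0214 -0.0213 -0.0136] op -4.2193991053458785e-06 
xax [ 0.013   0.9999 -0.0017] az 1.5577576018547046 zax [-0.0001 -0.0017 -1.    ]
```

View pics/s10.png

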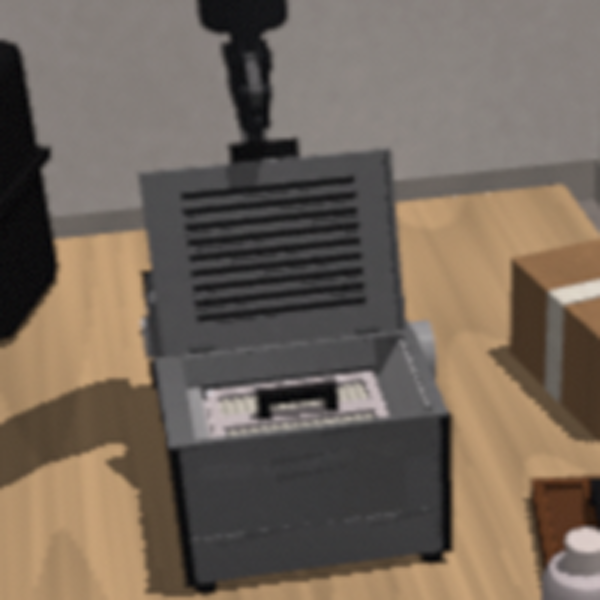

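{"fn": "move_arm", "kwargs": {"series": [[[0, 0, 0, 0, -12, 0, 0], [0, 0, 0, 0, -24, 0, 0], [0, 0, 0, 0, -36, 0, 0], [0, 0, 0, 0, -48, 0, 0], [0, 0, 0, 0, -60, 0, 0], [0, 0, 0, 0, -72, 0, 0], [0, 0, 0, 0, -84, 0, 0], [0, 0, 0, 0, -96, 0, 0]]]}}

```text
time_s: 16.5
tcp_pos: [0.5091, 0.1863, 0.2891]
tcp_rot: [0.002, 0.712, 0.702, 0.002]
ft_force: [-8.6, -1.3, 22.9]
opening: 0.0001
```

```bash
python3 st.py; python3 -c "
from station import imaging
import cv2
im=imaging.get_image('side')[30:230,180:380]; cv2.imwrite('pics/s11.png',cv2.resize(im,None,fx=3,fy=3,interpolation=2))
"
```

```text
16.5 [0.5091 0.1863 0.2891] q [ 0.3518  0.185  -0.1072  1.2736 -0.0018  0.3651] F [-8.6033 -1.3029 22.9477] M [-0.7784  1.4938 -0.2191] op 0.00011634988790284692 
xax [0.0132 0.9999 0.0002] az 1.5575488533672515 zax [ 0.0053  0.0001 -1.    ]
```

View pics/s11.png

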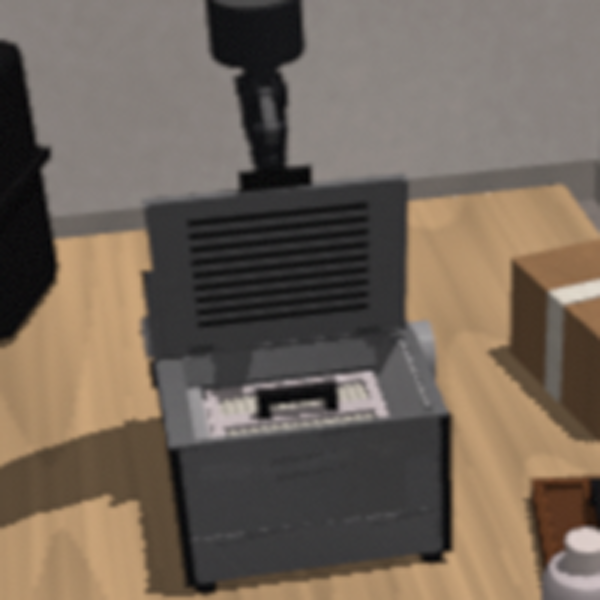

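```bash
cat > lid.py <<'E'
from h import *
from scipy.optimize import least_squares
from scipy.spatial.transform import Rotation as R
E=np.array([.5108,.1102,0]);b=R.from_euler('z',-.0125)
def lidpt(th,X):
    c,s=np.cos(-th),np.sin(-th); x,y,z=X
    return E+b.apply(np.array([x,79+c*y-s*z,153+s*y+c*z])/1000)
def fitlid(obs):
    s=least_squares(lambda q:np.concatenate([proj(n,lidpt(q[0],X))-uv for n,X,uv in obs]),[1.2]); return s.x,s.fun
E
python3 -c "
from lid import *
S=lambda u,v:(180+u/3-.3,30+v/3-.3)
print(fitlid([('side',(-108,-154,5),S(147,203)),('side',(108,-154,5),S(407,180))]))
for th in (1.2,1.4,1.6,2.2): print(th,proj('side',lidpt(th,(-108,-154,5))),proj('side',lidpt(th,(0,-170,6))))
print(S(147,203),S(275,170),proj('side',[.509,.186,.289]))
import cv2
from station import imaging
im=imaging.get_image('top')[130:300,80:280]; cv2.imwrite('pics/t11.png',cv2.resize(im,None,fx=3.5,fy=3.5,interpolation=2))
im=imaging.get_image('side')[40:140,220:320]; cv2.imwrite('pics/s12.png',cv2.resize(im,None,fx=6,fy=6,interpolation=2))
"
```

```text
(array([1.3200319]), array([-0.90664068,  0.62958683,  0.374731  , -0.63315971]))
1.2 [228.57119344 103.01045725] [273.24448808  93.18163451]
1.4 [227.33727583  95.12433571] [271.17999911  84.69535585]
1.6 [226.43296027  89.69179025] [269.34529878  78.9675894 ]
2.2 [225.85430848  88.71286227] [265.85290302  78.72816259]
(228.7, 97.36666666666667) (271.3666666666667, 86.36666666666666) [270.04097369  94.2869913 ]
```

View pics/t11.png

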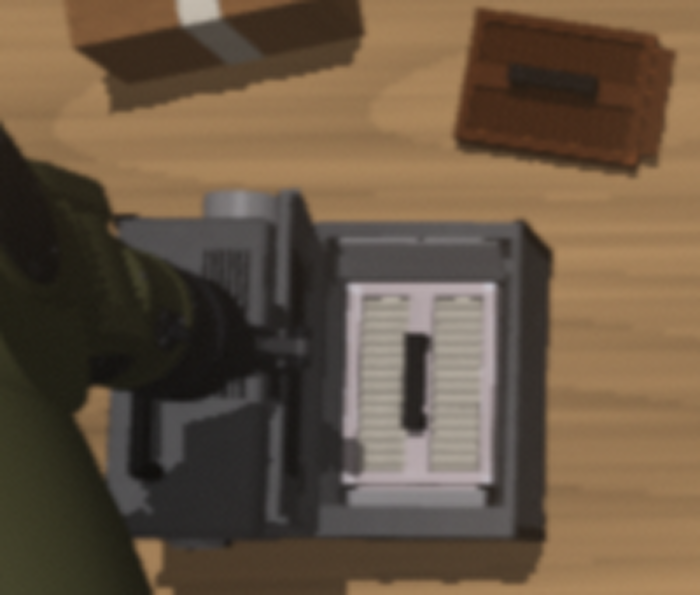

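View pics/s12.png

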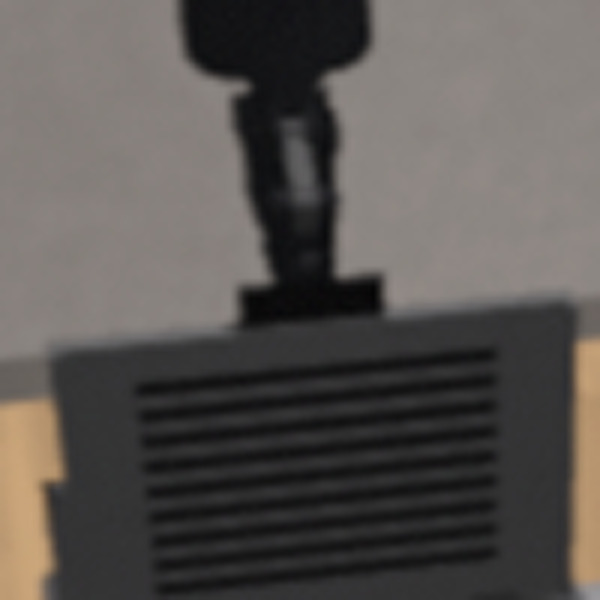

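{"fn": "move_arm", "kwargs": {"series": [[[0, 0, 0, 0, 4, 8, 0], [0, 0, 0, 0, 4, 18, 0], [0, 0, 0, 0, 4, 25, 0], [0, 0, 0, 0, 4, 25, 0]]]}}

```text
time_s: 17.15
tcp_pos: [0.5104, 0.1894, 0.3133]
tcp_rot: [0.003, 0.712, 0.702, 0.002]
ft_force: [0.3, -0.1, -0.4]
opening: -0.0002
```

```bash
python3 st.py; python3 -c "
from station import imaging
import cv2
im=imaging.get_image('side')[40:140,220:320]; cv2.imwrite('pics/s13.png',cv2.resize(im,None,fx=6,fy=6,interpolation=2))
"
```

```text
17.15 [0.5104 0.1894 0.3133] q [ 0.3576  0.1847 -0.0531  1.3276 -0.0038  0.3723] F [ 0.3108 -0.0726 -0.3779] M [-0.0292  0.0101 -0.0187] op -0.00017698741589820664 
xax [ 0.0147  0.9999 -0.0016] az 1.5561448004657712 zax [ 0.0063 -0.0017 -1.    ]
```

View pics/s13.png

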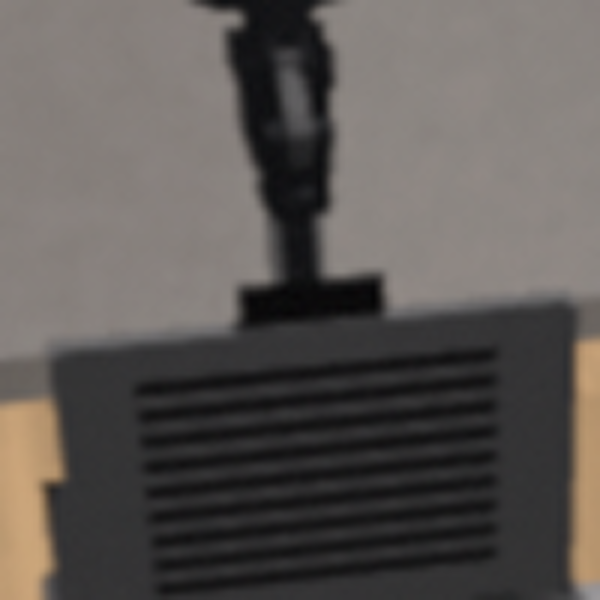

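{"fn": "move_arm", "kwargs": {"series": [[[0, 0, 0, 0, -12, -3, 0], [0, 0, 0, 0, -23, -7, 0], [0, 0, 0, 0, -32, -11, 0], [0, 0, 0, 0, -41, -14, 0], [0, 0, 0, 0, -50, -18, 0], [0, 0, 0, 0, -59, -22, 0], [0, 0, 0, 0, -67, -27, 0], [0, 0, 0, 0, -75, -33, 0]]]}}

```text
time_s: 18.2
tcp_pos: [0.5103, 0.1137, 0.2795]
tcp_rot: [0.003, 0.712, 0.702, 0.001]
ft_force: [-0.8, -0.2, 1.7]
opening: -0.0001
```

```bash
python3 st.py; python3 -c "
from station import imaging
import cv2
im=imaging.get_image('side')[40:200,200:360]; cv2.imwrite('pics/s14.png',cv2.resize(im,None,fx=4,fy=3.7,interpolation=2))
"
```

```text
18.2 [0.5103 0.1137 0.2795] q [ 0.2214  0.1505 -0.17    1.2448 -0.0035  0.2361] F [-0.8319 -0.2417  1.7304] M [0.1421 0.0859 0.006 ] op -0.0001484747270181459 
xax [ 0.0147  0.9999 -0.0021] az 1.5561296280022123 zax [ 0.0061 -0.0022 -1.    ]
```

View pics/s14.png

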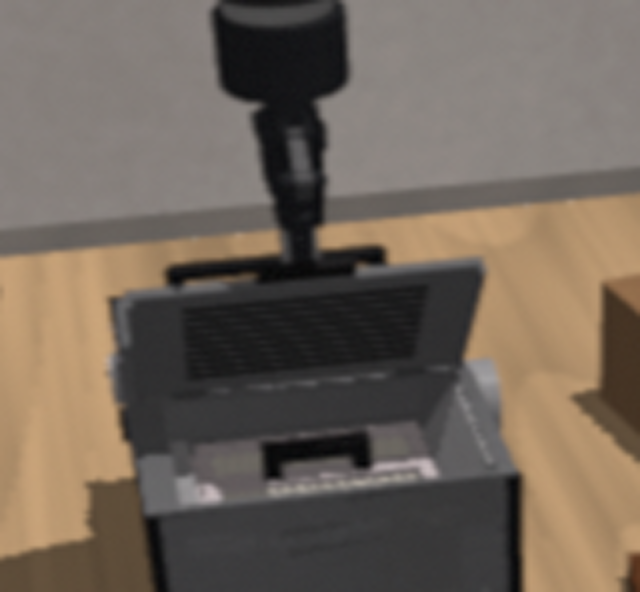

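{"fn": "move_arm", "kwargs": {"series": [[[0, 0, 0, 0, -8, -6, 0], [0, 0, 0, 0, -16, -14, 0], [0, 0, 0, 0, -24, -22, 0], [0, 0, 0, 0, -31, -31, 0], [0, 0, 0, 0, -37, -40, 0], [0, 0, 0, 0, -42, -50, 0], [0, 0, 0, 0, -46, -59, 0], [0, 0, 0, 0, -50, -69, 0]]]}}

```text
time_s: 19.25
tcp_pos: [0.51, 0.0627, 0.209]
tcp_rot: [0.003, 0.712, 0.702, 0.001]
ft_force: [-1.0, -0.1, 1.3]
opening: -0.0001
```

```bash
python3 st.py; python3 -c "
from station import imaging
import cv2
im=imaging.get_image('side')[40:200,200:360]; cv2.imwrite('pics/s15.png',cv2.resize(im,None,fx=4,fy=3.7,interpolation=2))
"
```

```text
19.25 [0.51   0.0627 0.209 ] q [ 0.1246  0.1651 -0.3147  1.0864 -0.0038  0.1399] F [-0.978  -0.0555  1.3185] M [ 0.0789  0.0333 -0.0166] op -0.00013110808732143278 
xax [ 0.0152  0.9999 -0.0032] az 1.5555530330314713 zax [ 0.0051 -0.0032 -1.    ]
```

View pics/s15.png

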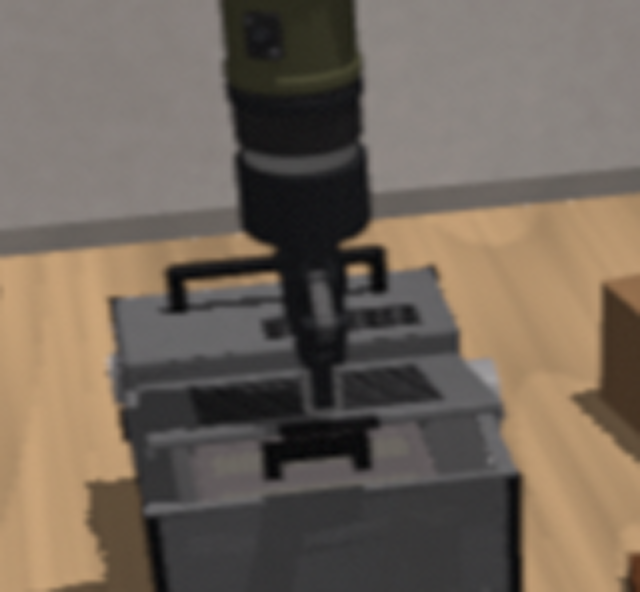

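Now close the rest slowly (36 mm left).

{"fn": "move_arm", "kwargs": {"series": [[[0, 0, 0, 0, -1, -7, 0], [0, 0, 0, 0, -3, -14, 0], [0, 0, 0, 0, -4, -20, 0], [0, 0, 0, 0, -5, -26, 0], [0, 0, 0, 0, -5, -31, 0], [0, 0, 0, 0, -5, -34, 0], [0, 0, 0, 0, -5, -36, 0], [0, 0, 0, 0, -5, -36, 0]]]}}

```text
time_s: 20.3
tcp_pos: [0.5092, 0.0572, 0.1729]
tcp_rot: [0.003, 0.713, 0.702, 0.0]
ft_force: [-3.9, -1.2, 10.8]
opening: 0.0
```

```bash
python3 st.py; python3 -c "
from station import imaging
import cv2
im=imaging.get_image('side')[40:200,200:360]; cv2.imwrite('pics/s16.png',cv2.resize(im,None,fx=4,fy=3.7,interpolation=2))
"
```

```text
20.3 [0.5092 0.0572 0.1729] q [ 0.1145  0.1876 -0.3732  1.0067 -0.0043  0.1299] F [-3.8926 -1.1763 10.8408] M [-0.2638  1.0288  0.0151] op 1.5603960789495377e-05 
xax [ 0.0155  0.9999 -0.0038] az 1.5553343264401922 zax [ 0.0038 -0.0039 -1.    ]
```

View pics/s16.png

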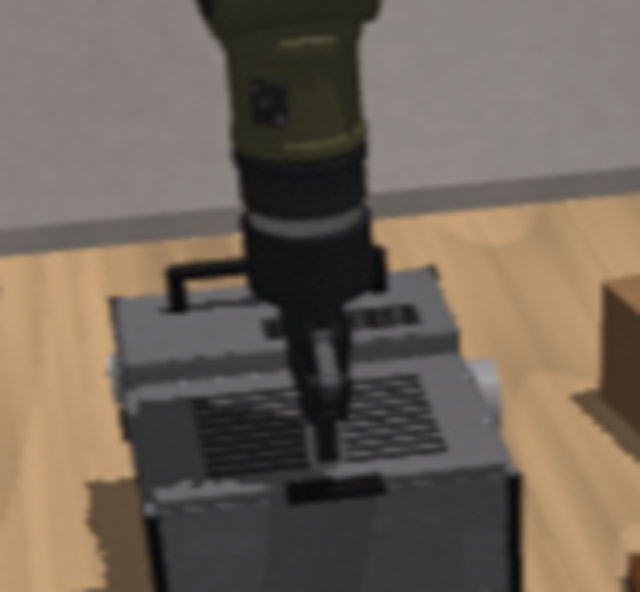

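{"fn": "move_arm", "kwargs": {"series": [[[0, 0, 0, 0, 0, -1.5, 0], [0, 0, 0, 0, 0, -1.5, 0], [0, 0, 0, 0, 0, -1.5, 0], [0, 0, 0, 0, 0, 6, 0], [0, 0, 0, 0, 0, 25, 0], [0, 0, 0, 0, 0, 60, 0], [0, 0, 0, -20, -40, 100, 0], [0, 0, 0, -20, -90, 140, 0]]]}}

```text
time_s: 21.35
tcp_pos: [0.4882, -0.0317, 0.3134]
tcp_rot: [0.003, 0.712, 0.703, 0.0]
ft_force: [1.9, -0.5, -0.8]
opening: 0.0003
```

{"fn": "move_arm", "kwargs": {"series": [[[0, 0, 0, 0, -50, 10, 0], [0, 0, 0, 0, -100, 10, 0], [0, 0, 0, 0, -150, 10, 0], [0, 0, 0, 0, -150, 10, 0]]]}}

```text
time_s: 21.85
tcp_pos: [0.4879, -0.1845, 0.3231]
tcp_rot: [0.003, 0.713, 0.701, -0.0]
ft_force: [0.1, 0.1, -0.3]
opening: 0.0002
```

```bash
python3 st.py; python3 -c "
from station import imaging
import cv2
for n in('side','top'):
  im=imaging.get_image(n); cv2.imwrite(f'pics/{n}17.png',im)
im=cv2.imread('pics/side17.png')[60:230,200:350]; cv2.imwrite('pics/s17c.png',cv2.resize(im,None,fx=4,fy=3.5,interpolation=2))
"
```

```text
21.85 [ 0.4879 -0.1845  0.3231] q [-0.3601  0.1405 -0.0836  1.3422 -0.0025 -0.3425] F [ 0.066   0.0602 -0.2545] M [ 0.0259  0.0059 -0.0276] op 0.00020924778250514415 
xax [ 0.0176  0.9998 -0.0039] az 1.55318736083231 zax [ 0.0034 -0.004  -1.    ]
```

View pics/s17c.png

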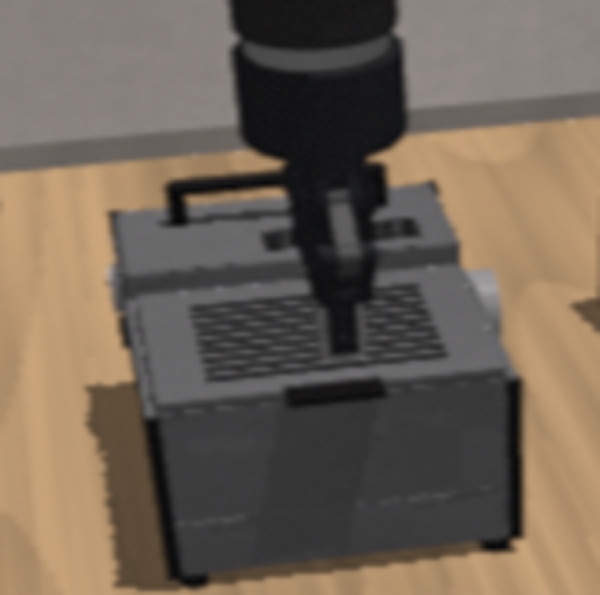

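View pics/top17.png

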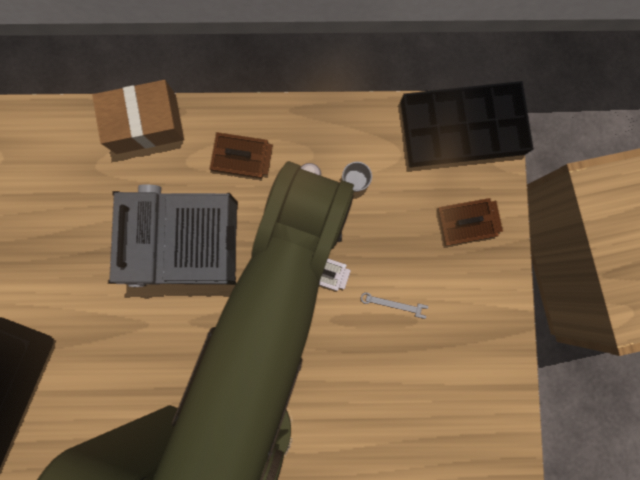

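```bash
python3 -c "
from lid import *
print([np.round(proj('side',lidpt(t,X)),1) for t in (0,.05) for X in ((-108,-154,9),(108,-154,9))])
S=lambda u,v:(200+u/4,60+v/3.5)
print(S(160,405),S(508,365))
from station import manip; print(manip.hand_in())"
```

```text
[array([238.7, 174.1]), array([326.8, 163.3]), array([238.3, 171.2]), array([326.7, 160.4])]
(240.0, 175.71428571428572) (327.0, 164.28571428571428)
the job is handed in; nothing more can be done
None
```

The larger cassette is in the bay with its tongue under the lip, flat on the gasket, and the lid is shut over it. I handed the job in at about 22 s; the hand-in gave no verdict.

- **Cassette:** I gripped it by the handle, tilted it 20 degrees, slid the tongue under the lip and swung the heel down slowly. It touched the gasket with about 6 N at the seated height I had worked out (tongue 22.0 mm, heel -0.1 mm, about 1.4 mm off the middle sideways). I then let go, and the picture showed it flat in the bay. Under the shut lid it could no longer be seen.
- **Lid:** It stood at about 1.85 rad, so I did not need to swing it back first. I pushed it from behind with closed fingers at about 0.5 rad/s and pressed it shut with about 11 N. The last picture agrees with 0 rad, within about 1.5 pixels.
- **One hitch:** Early in pushing the lid, part of the gripper above the fingertips probably caught the lid's tab, and the force rose to about 25 N. I raised the hand, and the rest of the way down took under 2 N until the final press.
- **Bystanders:** I kept clear of them. In the last top picture the wrench and parts tin are where they were. The visible parts of the smaller cassette and spray can also look unmoved, though the arm partly hides both. I did not measure their positions again.

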